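Stand the fallen swing-top bottle on its coaster

TASK

The glass swing-top bottle has fallen over on the windowsill. Stand it upright on its base, wholly on the round cork coaster, setting it down rather than dropping it, and let go. Leave the tin tower, cup, jar and spoon as they are.

Things in the scene. Friction and masses are not known exactly. Their poses are not given: they have to be found in the camera images.
- bottle: The only bottle: green glass, 188 mm tall, 0.32 kg, lying on a flat side of its square body (58 x 58 mm, z = 0 to 100 mm, sides square to its x and y), so its axis is level 29 mm above the sill. Origin: centre of the foot; +z runs foot to mouth and is up when it stands. Shoulder narrows to z = 118 mm. Steel collar 33 mm wide at z = 160 to 168 mm, then a closed white stopper 25 mm wide to 188 mm.
- bottle_neck (a point): Point on the bottle's axis in the middle of its plain round neck (28 mm in diameter, 42 mm long, good to grip), 138 mm from the foot; axes as the bottle's. The centre of mass is about 60 mm from the foot, but a firm grip on the neck carries the bottle without it turning between the fingers; a loose one lets the foot sag.
- coaster: Round cork coaster, 130 mm in diameter and 6 mm thick, fixed on the sill. Origin at the centre of its underside, z up; its top is 6 mm above the origin.
- tin_large: Lowest of the three stacked round tins with lids, 100 mm in diameter, 48 mm high, loose. Origin at the centre of its underside. The whole tower is 126 mm high.
- tin_medium: Middle tin, 86 mm in diameter, 42 mm high, loose, on the large tin. Origin at the centre of its underside.
- tin_small: Top tin, 72 mm in diameter, 36 mm high, loose, on the medium tin. Origin at the centre of its underside.
- cup: Yellow ceramic cup without handle, 80 mm in diameter, 85 mm high, loose, upright. Origin at the centre of its underside.
- jar: Clear glass jar with a cork lid, 68 mm in diameter, 85 mm high, loose, upright. Origin at the centre of its underside.
- spoon: Bamboo spoon, 190 mm long, lying loose on the sill. Its x axis runs along it towards the bowl.

How it is judged:
At the end, for the whole second after the job is handed in: The bottle stands upright (within 0.08 rad) and at rest, its foot on the cork coaster with its centre within 25 mm of the coaster's centre, so that its base is wholly on the cork (angle between bottle's own z axis and vertical below 0.08 rad and horizontal distance between bottle and coaster below 0.025 m and z of bottle in the frame of coaster between 0.003 and 0.01 m and linear speed of bottle below 0.02 m/s and angular speed of bottle below 0.1 rad/s); the robot touches nothing.
It fails at once if the bottle is dropped (moves faster than 0.6 m/s while the fingers do not hold it) (contact force between the fingers and bottle below 0.1 N and linear speed of bottle above 0.6 m/s).
It fails at once if a tin of the tower is shifted by more than 25 mm (distance of any of tin_large, tin_medium, tin_small from where it was at the start of the episode above 0.025 m).
It fails at once if the cup, jar or spoon is shifted by more than 25 mm, or the cup or jar is tipped by more than 0.5 rad (distance of any of cup, jar, spoon from where it was at the start of the episode above 0.025 m or angle between any of cup, jar's own z axis and vertical above 0.5 rad).
It also fails if it takes over 42 s, if anything falls off the work surface, if the arm or the gripper's body presses on something with over 40 N, if the wrist force passes 120 N, or if a joint passes its speed limit or range.

ROBOT

A 6-joint arm with a two-finger parallel gripper is mounted at the origin on the work surface. World frame = base frame: x ahead of the robot, y to its left, z up, the work surface at z = 0. Lengths are in m, angles in rad, forces in N, time in s.
With the tool pointing down it reaches from about 0.3 to 0.825 m from the base axis. Payload 5.4 kg.
Tool frame: the origin (TCP) lies midway between the tips of the shut fingers; the grasp point (between the pads) lies 19 mm behind it (grip_point_offset is the distance from the TCP to the grasp point, in m); z points along the fingers, y is the direction in which the jaws open and shut (so a half turn about z gives the same grasp; the last joint's range is limited). The gripper opens to 92 mm and grips with 3 to 60 N. Pads are 20 mm wide; open, the fingers measure 128 mm over their backs; the gripper's body (75 mm by 189 mm) begins 69 mm behind the grasp point.
Start: joints at [-1.331, 0.158, 1.597, -0, 1.386, -0.21], TCP at [0.25, -0.518, 0.18] pointing down, gripper open.
Joint ranges: [-2.91, 2.91], [-0.94, 2.29], [0.18, 2.7], [-1.29, 4.43], [0.17, 2.64], [-3, 3]. Speed limits (rad/s): [2.57, 2.57, 3.14, 3.14, 3.14, 3.14].

INTERFACE

Orientations are given as a 3x3 rotation matrix whose columns are the frame's x, y, z axes.
In Python, from plant import * gives the robot as it stands. The module is installed in compiled form; this text tells all that it offers. Calls block until the motion is done:
- reach(position, orientation): joint-space move of the TCP to a pose.
- move_linear(position, orientation=None, vel=0.15, force_limit=None): straight line of the TCP; orientation=None keeps the orientation; vel is the mean speed in m/s. With force_limit (N) it stops when the force on the tool has changed by that much, and returns True; else False.
- move_j(angles): joint-space move.
- move_gripper(opening): finger opening in m; the grip force is fixed at half the most; returns when the fingers have stopped.
- hold(seconds).
- solve_ik(position, orientation): joint angles nearest the present ones, or None.
- read_camera(name): name is "scene" or "top"; returns (picture, depth): 400x640x3 uint8, red, green, blue; 400x640 float32, m along the optical axis (not along the pixel's ray), 0 where there is no reading.
- calibration(name): a dict with "vfov" (degrees; the focal length in pixels is half the picture's height over the tangent of half this angle, whatever the lens; pixels are square), "cx", "cy" (the principal point, pixels), "extrinsics" (4x4, takes a point from camera to world coordinates). Camera axes: x right, y down, z forward; pixel columns grow to the right and rows downward; lengths in m; the calibration is good to about 2 mm. A picture is of the moment at which its call begins. calibration takes no time and is no camera call.
A pose or a line that the arm cannot do raises IKError and nothing moves.
- job_done(): hands the job in, once; it reports no verdict.
Readings, each from a call of its own:
- read_t(): time.
- read_qpos(): joint angles.
- read_qd(): joint speeds.
- read_joint_efforts(): joint torques, N m.
- read_ee_pos(): TCP position.
- read_tool_rot(): TCP orientation.
- read_contact_force(): force on the tool from outside, world axes, zero at the start.
- read_moment(): the same for the moment, N m.
- read_finger_gap(): finger opening in m.
Only numpy, scipy, OpenCV 4.12 (cv2) and the standard library are available. Lean on these libraries where they do the work, as an engineer would, in place of code of your own. Each camera call takes 0.05 s, during which the arm holds its last target.

## Working session

There is one attempt and no reset: what is moved stays moved. The work goes in short steps, each a Python script; the robot and the scene stay as the last script left them, time stands still between calls to the robot, and variables do not carry over. Pictures are saved under pics/ and viewed, and the job is handed in when it is done.

```bash
mkdir -p pics
python3 - <<'E'
from plant import *
import cv2,numpy as np
for n in("scene","top"):
    p,d=read_camera(n); cv2.imwrite(f"pics/{n}0.png",p[:,:,::-1]); np.savez(f"{n}0.npz",p=p,d=d)
    c=calibration(n); print(n,c); print((d>0).mean(), d[d>0].min(), d.max())
print(read_t())
E
```

```text
scene {'vfov': 53.50664887445614, 'cx': 322.11061767525354, 'cy': 194.71905770944338, 'extrinsics': array([[ 0.2010644 ,  0.81337438, -0.54588939,  1.13377752],
       [ 0.97957387, -0.1685725 ,  0.10962823, -0.12921205],
       [-0.00285315, -0.55678132, -0.83065421,  0.98915298],
       [ 0.        ,  0.        ,  0.        ,  1.        ]])}
0.9960078125 0.75123197 3.155772
top {'vfov': 50.84983080538812, 'cx': 318.6362644524736, 'cy': 196.55545452285227, 'extrinsics': array([[ 0.00198562, -0.99710581,  0.07600041,  0.44309862],
       [-0.99999574, -0.00214259, -0.00198388, -0.00544437],
       [ 0.00214098, -0.07599614, -0.99710581,  1.14066734],
       [ 0.        ,  0.        ,  0.        ,  1.        ]])}
0.9960078125 0.3904448 1.9875832
0.1
```

View pics/scene0.png

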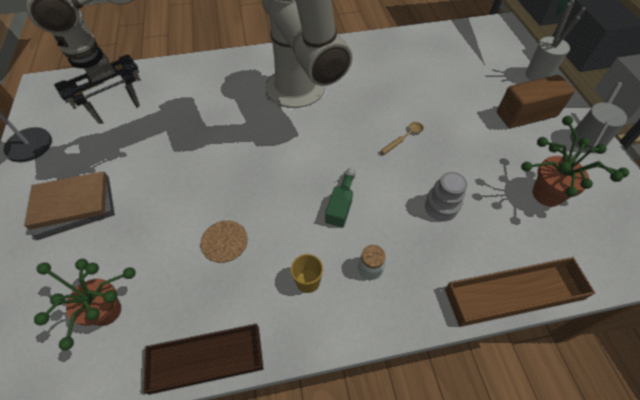

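View pics/top0.png

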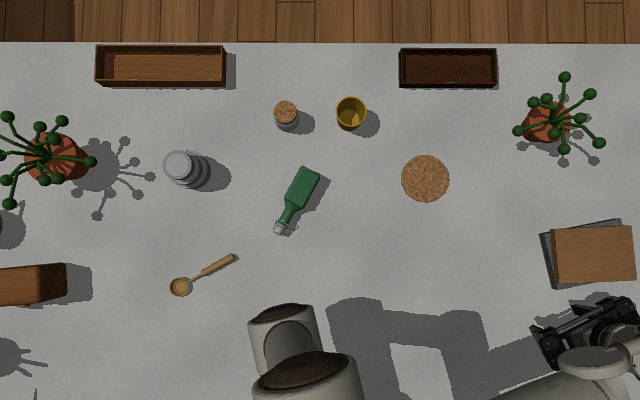

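The top view shows the bottle's body at about (303,185) and its stopper at (279,228), with the coaster at (425,178), cup at (351,112), jar at (286,114), tower at (180,168) and spoon at (205,270). The bottle's mouth points toward the robot. I'll measure next.

```bash
cat > h.py <<'E'
import numpy as np,cv2
from plant import *
def cam(n):
    c=calibration(n); f=200/np.tan(np.radians(c['vfov'])/2); return f,c['cx'],c['cy'],c['extrinsics']
def ray(n,uv,z):
    f,cx,cy,E=cam(n); uv=np.atleast_2d(uv).astype(float)
    d=np.c_[(uv[:,0]-cx)/f,(uv[:,1]-cy)/f,np.ones(len(uv))]@E[:3,:3].T; o=E[:3,3]
    return o+d*((z-o[2])/d[:,2])[:,None]
def cloud(n,d,m):
    f,cx,cy,E=cam(n); v,u=np.nonzero(m&(d>0)); z=d[v,u]
    P=np.c_[(u-cx)/f*z,(v-cy)/f*z,z]; return P@E[:3,:3].T+E[:3,3]
def big(m,box):
    k=np.zeros(m.shape,np.uint8); x0,y0,x1,y1=box; k[y0:y1,x0:x1]=m[y0:y1,x0:x1]
    n,l,s,c=cv2.connectedComponentsWithStats(k); return l==1+np.argmax(s[1:,4])
E
python3 - <<'E'
from h import *
B={'scene':dict(bot=(310,155,365,235),coa=(190,210,260,270)),'top':dict(bot=(260,150,330,245),coa=(390,145,460,210))}
for n in B:
    z=np.load(n+'0.npz'); p,d=z['p'],z['d']; h=cv2.cvtColor(p,cv2.COLOR_RGB2HSV)
    g=big((h[...,0]>50)&(h[...,0]<95)&(h[...,1]>90),B[n]['bot'])
    c=big((h[...,0]<22)&(h[...,1]>60),B[n]['coa'])
    P=cloud(n,d,g); Q=cloud(n,d,c)
    print(n,'green px',g.sum(),'z max/med',P[:,2].max(),np.median(P[:,2]),'coaster depth mean',Q.mean(0))
    v,u=np.nonzero(c); W=ray(n,np.c_[u,v],.006); (e,r)=cv2.minEnclosingCircle(W[:,:2].astype(np.float32)); print('coaster ray mean',W.mean(0),'circ',e,r)
    T=P[P[:,2]>.052]; print('face pts',len(T),cv2.minAreaRect(T[:,:2].astype(np.float32)),T.mean(0))
    v,u=np.nonzero(g);W=ray(n,np.c_[u,v],.029); 
    m=T[:,:2].mean(0); 
    ax=np.linalg.svd(P[:,:2]-P[:,:2].mean(0))[2][0]; ax*=-np.sign(ax[0]); print('axis',ax,np.degrees(np.arctan2(ax[1],ax[0])))
    s=(P[:,:2]-m)@ax; t=(P[:,:2]-m)@[-ax[1],ax[0]]
    for a in np.arange(-.06,.14,.01):
        k=(s>=a)&(s<a+.01)
        if k.sum()>2: print(f"{a:.2f} n{k.sum()} t {t[k].min():.4f} {t[k].max():.4f} zmax {P[k,2].max():.4f}")
    for nm,bx in dict(scene=dict(cup=(285,245,330,300),jar=(355,240,390,285),tin=(420,165,475,225),spoon=(370,115,430,160)),top=dict(cup=(330,90,370,135),jar=(268,95,302,133),tin=(158,145,210,190),spoon=(165,245,245,300)))[n].items():
        k=np.zeros(d.shape,bool);k[bx[1]:bx[3],bx[0]:bx[2]]=1; R=cloud(n,d,k);zt=R[:,2].max(); R=R[R[:,2]>(zt-.01 if nm!='spoon' else .006)]
        print(nm,'top z',zt,'bbox',R.min(0)[:2],R.max(0)[:2])
E
```

```text
scene green px 561 z max/med 0.0636181841555461 0.05885078204609023 coaster depth mean [ 0.58394728 -0.29727709  0.00743362]
coaster ray mean [ 0.58311559 -0.29760029  0.006     ] circ (0.5813553929328918, -0.2971515357494354) 0.06459633260965347
face pts 494 ((0.5502347350120544, 0.03915506973862648), (0.052713535726070404, 0.10696644335985184), 62.261653900146484) [0.55752318 0.0338652  0.05899866]
axis [-0.89482222  0.44642266] 153.48560358859095
-0.05 n24 t -0.0250 0.0259 zmax 0.0602
-0.04 n67 t -0.0259 0.0255 zmax 0.0629
-0.03 n55 t -0.0254 0.0255 zmax 0.0623
-0.02 n58 t -0.0267 0.0251 zmax 0.0632
-0.01 n54 t -0.0270 0.0248 zmax 0.0629
0.00 n60 t -0.0278 0.0235 zmax 0.0624
0.01 n50 t -0.0260 0.0234 zmax 0.0632
0.02 n39 t -0.0214 0.0246 zmax 0.0621
0.03 n30 t -0.0122 0.0224 zmax 0.0616
0.04 n41 t -0.0220 0.0225 zmax 0.0636
0.05 n16 t -0.0178 0.0094 zmax 0.0596
0.06 n9 t -0.0095 0.0053 zmax 0.0551
0.07 n10 t -0.0108 0.0051 zmax 0.0484
0.08 n12 t -0.0106 0.0037 zmax 0.0462
0.09 n18 t -0.0114 0.0055 zmax 0.0462
0.10 n15 t -0.0124 0.0067 zmax 0.0471
cup top z 0.08967525120703357 bbox
[... 1007 characters left out ...]
 0.0278 zmax 0.0618
0.01 n84 t -0.0276 0.0279 zmax 0.0616
0.02 n83 t -0.0268 0.0278 zmax 0.0624
0.03 n86 t -0.0273 0.0279 zmax 0.0631
0.04 n81 t -0.0257 0.0272 zmax 0.0615
0.05 n58 t -0.0189 0.0228 zmax 0.0553
0.06 n38 t -0.0129 0.0139 zmax 0.0512
0.07 n34 t -0.0114 0.0120 zmax 0.0482
0.08 n35 t -0.0110 0.0122 zmax 0.0456
0.09 n32 t -0.0114 0.0126 zmax 0.0443
cup top z 0.08884889519456829 bbox [ 0.70387298 -0.12871928] [ 0.78262013 -0.05143828]
jar top z 0.08983030455354668 bbox [0.71155642 0.05070096] [0.76944946 0.10985079]
tin top z 0.13153480157027575 bbox [0.56269542 0.30194201] [0.63351094 0.37442259]
spoon top z 0.025127535233373743 bbox [0.26459625 0.20487155] [0.38795754 0.39913612]
```

```bash
cat >> h.py <<'E'
up=np.array([0,0,1.])
a=np.radians(151.55); AX=np.array([np.cos(a),np.sin(a),0])
FOOT=np.array([.5505,.0369,.029])-.051*AX+.0003*np.array([-AX[1],AX[0],0])
NECK=FOOT+.137*AX
TILT=np.radians(30)
def tool(az,el,s): # z axis az azimuth, el below horizontal; y horizontal
    z=np.array([np.cos(az)*np.cos(el),np.sin(az)*np.cos(el),-np.sin(el)])
    y=s*np.array([-np.sin(az),np.cos(az),0]); return np.c_[np.cross(y,z),y,z]
def tcp(g,R): return g+.019*R[:,2]
COA=np.array([.581,-.2962,.006])
E
python3 - <<'E'
from h import *
print(FOOT,NECK,np.linalg.norm(NECK[:2]))
azp=np.arctan2(-AX[1],-AX[0]); azf=np.arctan2(COA[1],COA[0]); print(np.degrees([azp,azf]))
for s in(1,-1):
    Rp=tool(azp,np.pi/2-TILT,s)
    for nm,dz in(('pre',-.12),('grasp',0)): 
        q=solve_ik(tcp(NECK,Rp)+dz*Rp[:,2],Rp); print(s,nm,None if q is None else np.round(q,2))
    q=solve_ik(tcp(NECK,Rp)+[0,0,.2],Rp); print('lift',None if q is None else np.round(q,2))
    for off in(-30,0,30):
        Rf=tool(azf+np.radians(off),TILT,s)
        for h in(.1,0):
            q=solve_ik(tcp(COA+up*(.137+h),Rf),Rf); print('place',off,h,None if q is None else np.round(q,2))
        q=solve_ik(tcp(COA+up*(.137),Rf)-.15*Rf[:,2],Rf); print('retreat',off,None if q is None else np.round(q,2))
E
```

```text
[0.59519797 0.01234026 0.029     ] [0.47474303 0.07760591 0.029     ] 0.48104430314335006
[-28.45      -27.0129723]
1 pre [ 0.23 -0.44  2.36 -0.45  0.87 -0.61]
1 grasp [ 0.11 -0.09  2.33 -0.6   0.54 -0.5 ]
lift [ 0.11 -0.44  2.16 -0.35  1.   -0.83]
place -30 0.1 None
place -30 0 None
retreat -30 None
place 0 0.1 [-0.81 -0.31  2.29  1.16  0.32 -2.88]
place 0 0 [-0.81 -0.07  2.34  2.03  0.33  2.48]
retreat 0 [-1.02 -0.91  2.67  0.92  0.6  -2.69]
place 30 0.1 [-1.11 -0.1   2.12  1.21  1.01  2.9 ]
place 30 0 [-1.11  0.1   2.16  1.37  0.95  2.62]
retreat 30 [-1.45 -0.27  2.32  1.12  1.28  2.74]
-1 pre [ 0.23 -0.44  2.36 -0.45  0.87  2.53]
-1 grasp [ 0.11 -0.09  2.33 -0.6   0.54  2.64]
lift [ 0.11 -0.44  2.16 -0.35  1.    2.31]
place -30 0.1 None
place -30 0 None
retreat -30 None
place 0 0.1 [-0.81 -0.31  2.29  1.16  0.32  0.26]
place 0 0 [-0.81 -0.07  2.34  2.03  0.33 -0.66]
retreat 0 [-1.02 -0.91  2.67  0.92  0.6   0.45]
place 30 0.1 [-1.11 -0.1   2.12  1.21  1.01 -0.24]
place 30 0 [-1.11  0.1   2.16  1.37  0.95 -0.52]
retreat 30 [-1.45 -0.27  2.32  1.12  1.28 -0.4 ]
```

Run:
```python
from h import *
azp=np.arctan2(-AX[1],-AX[0]); azf=np.arctan2(COA[1],COA[0])
for T in(30,38):
  t=np.radians(T)
  Rp=tool(azp,np.pi/2-t,-1)
  for h in(0,.2,.3):
    q=solve_ik(tcp(NECK,Rp)+[0,0,h],Rp); print(T,'pick',h,None if q is None else np.round(q,2))
  for off in(30,45,60,80,100):
    Rf=tool(azf+np.radians(off),t,-1); r=[]
    for h,b in((.12,0),(0,0),(0,.15)):
        q=solve_ik(tcp(COA+up*(.137+h),Rf)-b*Rf[:,2],Rf); r.append(None if q is None else list(map(float,np.round(q,2))))
    print(T,off,*r)
```

```text
30 pick 0 [ 0.11 -0.09  2.33 -0.6   0.54  2.64]
30 pick 0.2 [ 0.11 -0.44  2.16 -0.35  1.    2.31]
30 pick 0.3 [ 0.11 -0.48  2.   -0.31  1.2   2.23]
30 30 [-1.11, -0.13, 2.11, 1.18, 1.03, -0.19] [-1.11, 0.1, 2.16, 1.37, 0.95, -0.52] [-1.45, -0.27, 2.32, 1.12, 1.28, -0.4]
30 45 [-1.15, 0.05, 1.93, 1.11, 1.28, -0.32] [-1.15, 0.26, 1.98, 1.2, 1.18, -0.57] [-1.44, 0.05, 2.04, 1.03, 1.46, -0.53]
30 60 [-1.15, 0.24, 1.72, 1.03, 1.5, -0.41] [-1.15, 0.42, 1.77, 1.06, 1.39, -0.61] [-1.37, 0.31, 1.73, 0.94, 1.63, -0.59]
30 80 [-1.1, 0.48, 1.41, 0.92, 1.78, -0.51] [-1.1, 0.63, 1.45, 0.9, 1.65, -0.67] [-1.26, 0.64, 1.28, 0.83, 1.88, -0.64]
30 100 [-1.02, 0.72, 1.07, 0.82, 2.04, -0.61] [-1.02, 0.85, 1.12, 0.76, 1.92, -0.74] [-1.14, 0.99, 0.73, 0.78, 2.17, -0.64]
38 pick 0 None
38 pick 0.2 [ 0.19 -0.49  2.25 -0.51  0.91  2.47]
38 pick 0.3 [ 0.19 -0.55  2.09 -0.45  1.1   2.36]
38 30 [-1.05, -0.13, 2.03, 0.98, 1.01, 0.02] [-1.05, 0.06, 2.11, 1.16, 0.88, -0.28] [-1.34, -0.31, 2.23, 0.97, 1.22, -0.18]
38 45 [-1.1, 0.03, 1.87, 0.96, 1.25, -0.17] [-1.1, 0.2, 1.95, 1.05, 1.11, -0.4] [-1.35, -0.03, 1.99, 0.92, 1.41, -0.36]
38 60 [-1.1, 0.2, 1.69, 0.91, 1.46, -0.31] [-1.1, 0.36, 1.75, 0.94, 1.32, -0.5] [-1.31, 0.23, 1.71, 0.85, 1.58, -0.48]
38 80 [-1.06, 0.43, 1.4, 0.82, 1.72, -0.46] [-1.06, 0.56, 1.47, 0.8, 1.58, -0.61] [-1.22, 0.54, 1.3, 0.75, 1.82, -0.58]
38 100 [-0.99, 0.65, 1.09, 0.72, 1.98, -0.6] [-0.99, 0.76, 1.16, 0.68, 1.83, -0.73] [-1.1, 0.86, 0.82, 0.68, 2.09, -0.66]
```

Run:
```python
from h import *
azp=np.arctan2(-AX[1],-AX[0])
Rp=tool(azp,np.pi/2-TILT,-1); T=tcp(NECK,Rp)
reach(T-.11*Rp[:,2],Rp); print(read_t(),read_ee_pos(),np.round(read_qpos(),2)); print(np.round(read_tool_rot()-Rp,3).tolist())
p,d=read_camera("top"); cv2.imwrite("pics/pre_top.png",p[:,:,::-1])
p,d=read_camera("scene"); cv2.imwrite("pics/pre_scene.png",p[:,:,::-1])
# orientation FK test
from scipy.spatial.transform import Rotation as R
q=read_qpos(); F=R.from_euler('ZYZYZ',[q[0],q[1]+q[2],q[3],q[4],q[5]]).as_matrix(); print(np.round(F,3),np.round(Rp,3))
```

```text
2.4333 [0.43513196 0.09897435 0.10812237] [ 0.22 -0.41  2.36 -0.46  0.84  2.53]
[[-0.0, -0.001, 0.0], [-0.0, 0.0, -0.0], [0.0, -0.0, 0.0]]Traceback (most recent call last):
  File "<stdin>", line 9, in <module>
  File "scipy/spatial/transform/_rotation.pyx", line 1413, in scipy.spatial.transform._rotation.Rotation.from_euler
ValueError: Expected axis specification to be a non-empty string of upto 3 characters, got ZYZYZ
```

```bash
cat >> h.py <<'E'
from scipy.spatial.transform import Rotation as Ro
def fk(q): 
    return (Ro.from_euler('ZYZ',[q[0],q[1]+q[2],q[3]])*Ro.from_euler('YZ',[q[4],q[5]])).as_matrix()
E
python3 - <<'E'
from h import *
Rp=read_tool_rot(); print(np.round(fk(read_qpos()),3)); print(np.round(Rp,3))
E
```

```text
[[ 0.477  0.761  0.44 ]
 [ 0.879 -0.413 -0.239]
 [ 0.     0.5   -0.866]]
[[ 0.761 -0.477  0.44 ]
 [-0.413 -0.879 -0.239]
 [ 0.5   -0.    -0.866]]
```

View pics/pre_top.png

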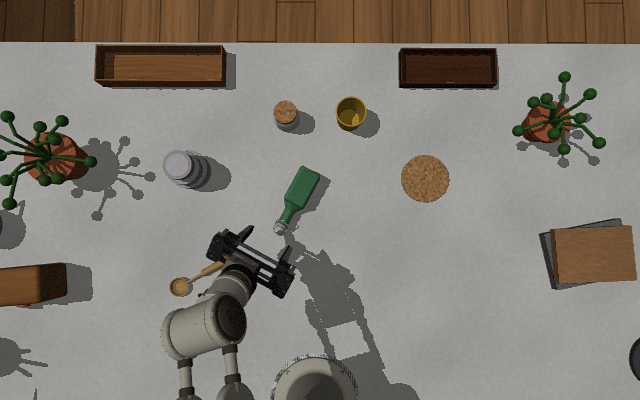

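View pics/pre_scene.png

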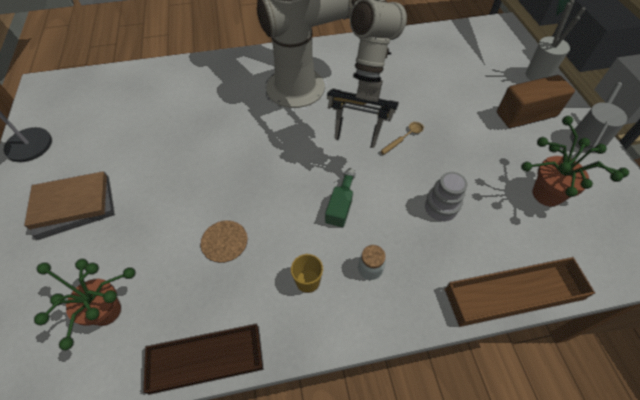

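The gripper hangs over the stopper end (fingertips at about (250,233) and (290,243) in the top view), lined up with the bottle's axis and above the spoon. I'll check the carry path with orientation FK and then grasp.

```bash
sed -i "s/\[q\[4\],q\[5\]\])/[q[4],q[5]+np.pi\/2])/" h.py
python3 - <<'E'
from h import *
print(np.abs(fk(read_qpos())-read_tool_rot()).max())
azp=np.arctan2(-AX[1],-AX[0]); azf=np.arctan2(COA[1],COA[0])
Rp=tool(azp,np.pi/2-TILT,-1); b=Rp.T@AX
ql=solve_ik(tcp(NECK,Rp)+[0,0,.3],Rp)
for off in(30,60,80):
    Rf=tool(azf+np.radians(off),TILT,-1); print('final axis',np.round(Rf@b,3))
    qf=solve_ik(tcp(COA+up*(.137+.12),Rf),Rf)
    for k in np.linspace(0,1,6): 
        q=np.array(ql)*(1-k)+np.array(qf)*k; print(off,k.round(1),np.round(fk(q)@b,2),'toolz',np.round(fk(q)[:,2],2))
E
```

```text
3.3306690738754696e-16
final axis [-0.865 -0.045 -0.5  ]
30 0.0 [-0.88  0.48  0.  ] toolz [ 0.44 -0.24 -0.87]
30 0.2 [-0.95  0.28  0.16] toolz [ 0.35 -0.06 -0.93]
30 0.4 [-0.99  0.09  0.15] toolz [ 0.38  0.12 -0.92]
30 0.6 [-1.   -0.03 -0.03] toolz [ 0.51  0.24 -0.82]
30 0.8 [-0.96 -0.06 -0.28] toolz [ 0.7   0.22 -0.68]
30 1.0 [-0.86 -0.05 -0.5 ] toolz [ 0.86  0.05 -0.5 ]
final axis [-0.726 -0.472 -0.5  ]
60 0.0 [-0.88  0.48  0.  ] toolz [ 0.44 -0.24 -0.87]
60 0.2 [-0.94  0.26  0.24] toolz [ 0.26 -0.08 -0.96]
60 0.4 [-0.95 -0.03  0.31] toolz [ 0.2   0.15 -0.97]
60 0.6 [-0.95 -0.28  0.15] toolz [ 0.28  0.37 -0.89]
60 0.8 [-0.89 -0.42 -0.19] toolz [ 0.48  0.5  -0.72]
60 1.0 [-0.73 -0.47 -0.5 ] toolz [ 0.73  0.47 -0.5 ]
final axis [-0.521 -0.692 -0.5  ]
80 0.0 [-0.88  0.48  0.  ] toolz [ 0.44 -0.24 -0.87]
80 0.2 [-0.93  0.24  0.28] toolz [ 0.22 -0.09 -0.97]
80 0.4 [-0.91 -0.11  0.39] toolz [ 0.11  0.15 -0.98]
80 0.6 [-0.87 -0.44  0.23] toolz [ 0.13  0.41 -0.9 ]
80 0.8 [-0.76 -0.63 -0.15] toolz [ 0.29  0.61 -0.73]
80 1.0 [-0.52 -0.69 -0.5 ] toolz [ 0.52  0.69 -0.5 ]
```

Run:
```python
from h import *
R=read_tool_rot(); f0=read_contact_force()
print('stop',move_linear(tcp(NECK,R),vel=.08,force_limit=10), read_ee_pos()-tcp(NECK,R))
move_gripper(0.02); print('gap',read_finger_gap(),'F',np.round(read_contact_force(),2),read_t())
p,d=read_camera("top"); cv2.imwrite("pics/gr_top.png",p[:,:,::-1])
```

```text
stop False [0.0002486  0.00016074 0.0004334 ]
gap 0.02005817962224599 F [-0.64 -0.86  0.44] 5.1833
```

View pics/gr_top.png

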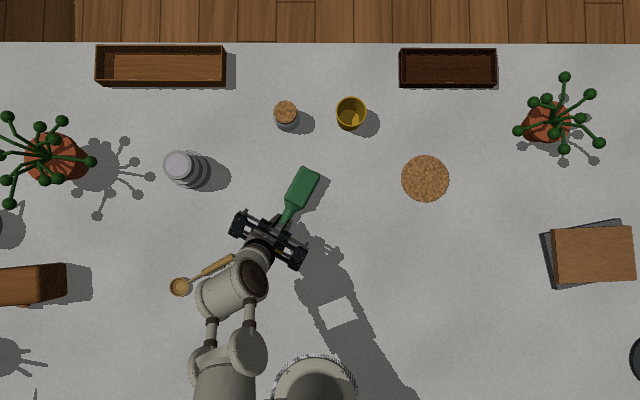

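Run:
```python
from h import *
p,d=read_camera("scene"); cv2.imwrite("pics/gr_s.png",cv2.resize(p[100:260,220:480,::-1],None,fx=3,fy=3,interpolation=cv2.INTER_CUBIC))
p,d=read_camera("top"); cv2.imwrite("pics/gr_t.png",cv2.resize(p[140:340,180:380,::-1],None,fx=3,fy=3,interpolation=cv2.INTER_CUBIC))
print(read_ee_pos(),read_finger_gap())
```

```text
[0.48307308 0.07303806 0.01254288] 0.02013569422357453
```

View pics/gr_s.png

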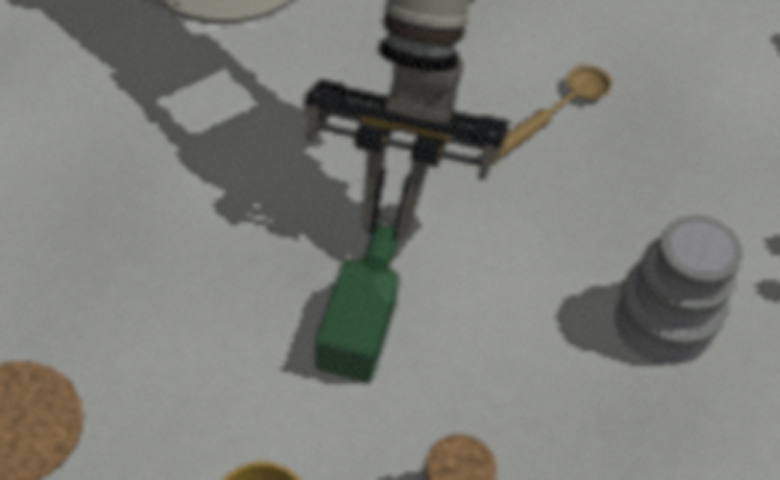

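View pics/gr_t.png

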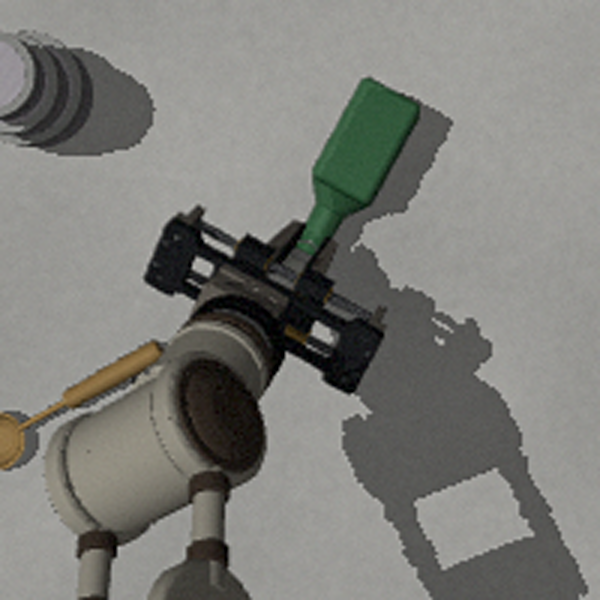

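The bottle's neck sits between the fingers, but a 20 mm gap doesn't fit a 28 mm neck. I'll close further and see where the fingers stop.

Run:
```python
from h import *
move_gripper(0.0); print('gap',read_finger_gap(),'F',np.round(read_contact_force(),2),read_ee_pos(),read_t())
hold(.2);print('gap',read_finger_gap())
p,d=read_camera("scene"); cv2.imwrite("pics/gr_s2.png",cv2.resize(p[140:240,280:440,::-1],None,fx=5,fy=5,interpolation=cv2.INTER_CUBIC))
```

```text
gap 0.00011967920609942353 F [-0.81  0.1   2.21] [0.4835093  0.07318549 0.01286766] 5.7833
gap 0.0005657275856644
```

View pics/gr_s2.png

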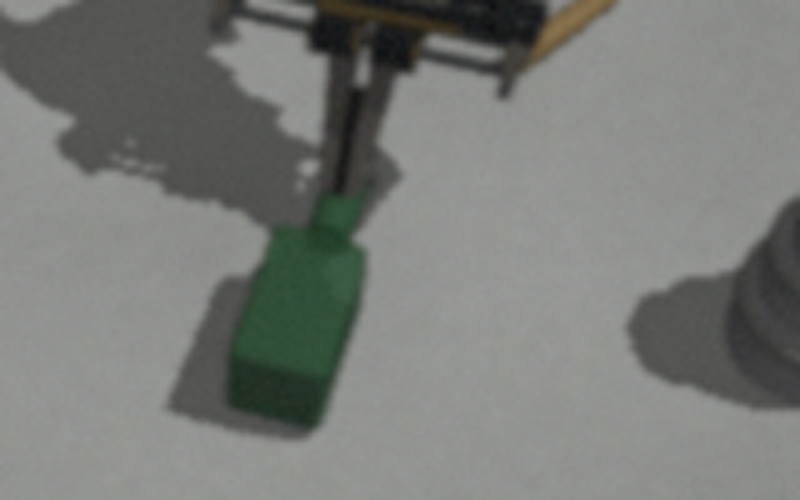

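The fingers shut to 0, so they're not holding the neck. I'll open, back off along the tool and measure again.

```bash
cp top0.npz t0.npz
python3 - <<'E'
from h import *
p,d=read_camera("top"); np.savez("topc.npz",p=p,d=d)
# fingers in depth: any points near TCP in xy above the bottle
R=read_tool_rot(); T=read_ee_pos()
P=cloud("top",d,d>0); L=(P-T)@R
k=(np.abs(L[:,0])<.06)&(np.abs(L[:,1])<.03)&(L[:,2]>-.07)&(L[:,2]<.12)&(P[:,2]>.015)
for a in np.arange(-.07,.12,.01):
    m=k&(L[:,2]>=a)&(L[:,2]<a+.01)
    if m.sum(): print(f"{a:.2f} n{m.sum()} x {L[m,0].min():.3f} {L[m,0].max():.3f} y {L[m,1].min():.3f} {L[m,1].max():.3f} z {P[m,2].min():.3f} {P[m,2].max():.3f}")
move_gripper(.09); print(read_finger_gap())
move_linear(T-.11*R[:,2],vel=.12)
for n in("top","scene"):
    p,d=read_camera(n); np.savez(n+"1.npz",p=p,d=d); cv2.imwrite(f"pics/{n}1.png",cv2.resize(p[140:290,200:400,::-1],None,fx=4,fy=4,interpolation=cv2.INTER_CUBIC))
    h=cv2.cvtColor(p,cv2.COLOR_RGB2HSV)
    g=big((h[...,0]>50)&(h[...,0]<95)&(h[...,1]>90),{'top':(260,130,330,245),'scene':(310,155,365,250)}[n])
    P=cloud(n,d,g); T=P[P[:,2]>.052]; print(n,len(T),T.mean(0),cv2.minAreaRect(T[:,:2].astype(np.float32)),P.min(0),P.max(0))
print(read_t())
E
```

```text
-0.07 n26 x 0.007 0.010 y -0.016 0.014 z 0.069 0.078
-0.06 n19 x 0.007 0.010 y -0.015 0.011 z 0.061 0.068
-0.05 n25 x -0.016 0.010 y -0.015 0.013 z 0.040 0.060
-0.04 n13 x -0.030 0.009 y -0.012 0.017 z 0.024 0.051
-0.03 n241 x -0.029 0.060 y -0.029 0.027 z 0.022 0.063
-0.02 n97 x -0.001 0.060 y -0.030 0.028 z 0.027 0.059
-0.01 n2 x 0.029 0.030 y -0.029 0.024 z 0.028 0.034
0.00 n2 x 0.038 0.054 y 0.028 0.028 z 0.024 0.037
0.01 n1 x 0.044 0.044 y 0.027 0.027 z 0.026 0.026
0.02 n1 x 0.053 0.053 y 0.028 0.028 z 0.016 0.016
0.0902527260063087
top 798 [0.55037681 0.03671135 0.05721135] ((0.5482235550880432, 0.03789626061916351), (0.05490738898515701, 0.1051827073097229), 61.715911865234375) [ 0.45765931 -0.00845147  0.02429359] [0.60551607 0.09356747 0.06332732]
scene 493 [0.5583424  0.03317013 0.05891754] ((0.5498422980308533, 0.03938141465187073), (0.05309232696890831, 0.10836336016654968), 60.91855239868164) [ 0.4599849  -0.00826508  0.03913275] [0.60925072 0.0923029  0.06461035]
8.6
```

View pics/top1.png

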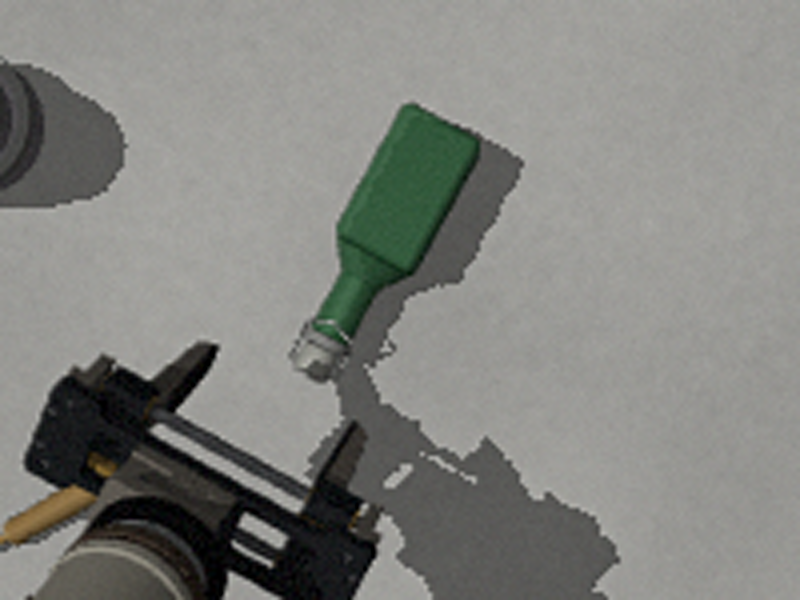

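View pics/scene1.png

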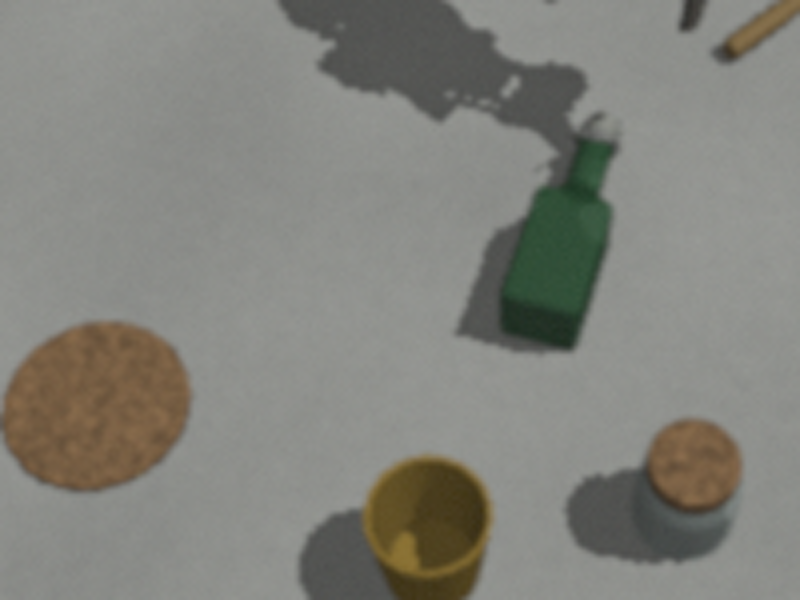

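The bottle hasn't moved: its face centre is still (0.550,0.037). In the top crop the fingertips are at about (254,226) and (288,246) in full-image pixels. I'll check whether the tips really are where the reported TCP says.

Run:
```python
from h import *
R=read_tool_rot(); T=read_ee_pos(); print(T,read_finger_gap())
def proj(n,P):
    f,cx,cy,E=cam(n); c=(np.atleast_2d(P)-E[:3,3])@E[:3,:3]; return np.round(c[:,:2]/c[:,2:]*f+[cx,cy],1)
g=.046
for n in("top","scene"):
    for b in(0,-.02,-.04): print(n,b,proj(n,[T+R@[0,s*g,b] for s in(1,-1)]).tolist())
    z=np.load(n+"1.npz"); d=z['d']; P=cloud(n,d,d>0); L=(P-T)@R
    k=(np.abs(L[:,0])<.03)&(np.abs(L[:,1])<.075)&(L[:,2]>-.1)&(L[:,2]<.04)&(P[:,2]>.07)
    for s in(1,-1):
        for a in np.arange(-.1,.04,.01):
            m=k&(s*L[:,1]>0)&(L[:,2]>=a)&(L[:,2]<a+.01)
            if m.sum(): print(n,s,f"{a:.2f} n{m.sum()} x {L[m,0].min():.3f} {L[m,0].max():.3f} y {L[m,1].min():.3f} {L[m,1].max():.3f}")
    print(n,'neck',proj(n,NECK))
    p=z['p'].copy()
    for q in proj(n,[T+R@[0,s*g,0] for s in(1,-1)]): cv2.circle(p,tuple(int(v) for v in q),2,(255,0,0),-1)
    q=proj(n,NECK)[0]; cv2.circle(p,tuple(int(v) for v in q),2,(255,255,0),-1)
    cv2.imwrite(f"pics/{n}2.png",cv2.resize(p[100:250,220:420,::-1] if n=='scene' else p[170:300,220:340,::-1],None,fx=4,fy=4))
```

```text
[0.4344234  0.09901732 0.10698   ] 0.0901383484569515
top 0 [[291.5, 241.1], [258.6, 223.1]]
top -0.02 [[289.0, 245.0], [255.6, 226.6]]
top -0.04 [[286.5, 249.0], [252.5, 230.3]]
top 1 -0.10 n20 x 0.001 0.011 y 0.043 0.060
top 1 -0.09 n19 x 0.007 0.011 y 0.044 0.060
top 1 -0.08 n17 x 0.008 0.011 y 0.044 0.059
top 1 -0.07 n16 x 0.007 0.011 y 0.044 0.058
top 1 -0.06 n16 x 0.006 0.010 y 0.043 0.057
top 1 -0.05 n12 x 0.008 0.011 y 0.044 0.056
top 1 -0.04 n5 x 0.008 0.011 y 0.045 0.054
top -1 -0.10 n29 x -0.002 0.012 y -0.063 -0.046
top -1 -0.09 n21 x -0.008 0.010 y -0.062 -0.046
top -1 -0.08 n24 x -0.010 0.011 y -0.062 -0.046
top -1 -0.07 n19 x -0.010 0.010 y -0.061 -0.046
top -1 -0.06 n20 x -0.007 0.010 y -0.059 -0.047
top -1 -0.05 n18 x -0.010 0.011 y -0.059 -0.047
top -1 -0.04 n8 x -0.011 0.010 y -0.057 -0.047
top neck [[286.3 216.5]]
scene 0 [[336.4, 150.7], [367.5, 157.9]]
scene -0.02 [[337.6, 144.2], [368.9, 151.4]]
scene -0.04 [[338.7, 137.7], [370.3, 144.8]]
scene 1 -0.10 n31 x -0.009 0.014 y 0.044 0.062
scene 1 -0.09 n24 x -0.014 0.013 y 0.044 0.060
scene 1 -0.08 n21 x -0.010 0.013 y 0.044 0.058
scene 1 -0.07 n19 x -0.003 0.013 y 0.044 0.059
scene 1 -0.06 n22 x -0.011 0.013 y 0.044 0.058
scene 1 -0.05 n22 x -0.008 0.013 y 0.044 0.057
scene 1 -0.04 n4 x 0.003 0.011 y 0.044 0.052
scene -1 -0.10 n27 x -0.006 0.013 y -0.064 -0.046
scene -1 -0.09 n23 x -0.003 0.014 y -0.063 -0.046
scene -1 -0.08 n23 x 0.002 0.013 y -0.061 -0.046
scene -1 -0.07 n17 x 0.001 0.014 y -0.060 -0.046
scene -1 -0.06 n20 x 0.006 0.014 y -0.060 -0.046
scene -1 -0.05 n17 x 0.005 0.012 y -0.059 -0.046
scene -1 -0.04 n5 x 0.006 0.010 y -0.055 -0.047
scene neck [[346.6 182.5]]
```

View pics/top2.png

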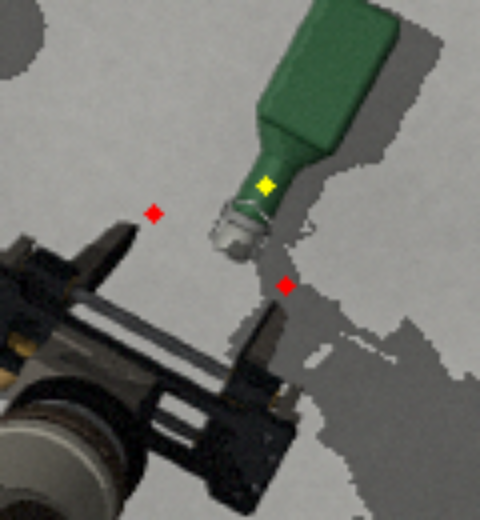

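View pics/scene2.png

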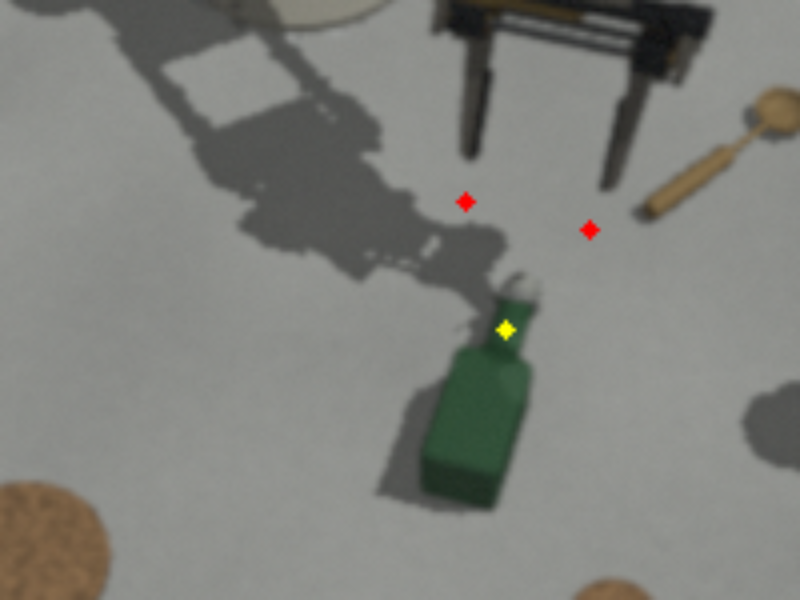

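Both cameras show the fingertips ending about 36 mm short of the reported TCP along tool z, with x and y centred (±11 mm, ±46 mm). The reported TCP is therefore about 36 mm too far out, and the fingers closed above the neck. I'll refine this offset, correct for it, and replan. The final tool pose also needs the opposite y sign, since the FK check showed the axis wasn't upright.

```bash
cat >> h.py <<'E'
DT=.036
def tcp(g,R): return g+(.019+DT)*R[:,2]
azp=np.arctan2(-AX[1],-AX[0]); azf=np.arctan2(COA[1],COA[0])
E
python3 - <<'E'
from h import *
R=read_tool_rot(); T=read_ee_pos()
for n in("top","scene"):
    z=np.load(n+"1.npz"); d=z['d']; P=cloud(n,d,d>0); L=(P-T)@R
    k=(np.abs(L[:,0])<.014)&(np.abs(np.abs(L[:,1])-.05)<.012)&(L[:,2]>-.1)&(L[:,2]<.02)&(P[:,2]>.07)
    for s in(1,-1): print(n,s,np.round(np.sort(L[k&(s*L[:,1]>0),2])[-4:],4))
for t in(20,25,30,35):
  t=np.radians(t); Rp=tool(azp,np.pi/2-t,-1); b=Rp.T@AX
  f=lambda q: None if q is None else np.round(q,2).tolist()
  print(np.degrees(t).round(),'pick',*[f(solve_ik(tcp(NECK,Rp)+up*h-bk*Rp[:,2],Rp)) for h,bk in((0,.1),(0,0),(.05,0),(.2,0),(.25,0))])
  for off in(0,30,50,70):
    Rf=tool(azf+np.radians(off),t,1); print('  ',off,(Rf@b).round(2).tolist(),*[f(solve_ik(tcp(COA+up*(.137+h),Rf)-bk*Rf[:,2],Rf)) for h,bk in((.1,0),(0,0),(0,.12))])
E
```

```text
top 1 [-0.0384 -0.0384 -0.0383 -0.0373]
top -1 [-0.0367 -0.0353 -0.035  -0.0348]
scene 1 [-0.0388 -0.038  -0.0372 -0.0366]
scene -1 [-0.0379 -0.0376 -0.0375 -0.0367]
20.0 pick [0.06, -0.22, 2.24, -0.25, 0.84, 2.27] [0.02, 0.05, 2.22, -0.31, 0.59, 2.32] [0.02, -0.06, 2.21, -0.26, 0.71, 2.26] [0.02, -0.29, 2.07, -0.19, 1.06, 2.15] [0.02, -0.33, 2.0, -0.18, 1.17, 2.13]
   0 [-0.0, 0.0, 1.0] [-0.8, -0.13, 2.31, 2.2, 0.39, 2.36] [-0.8, 0.15, 2.31, 2.57, 0.6, 1.94] [-0.96, -0.38, 2.64, 2.12, 0.54, 2.34]
   30 [-0.0, 0.0, 1.0] [-1.09, 0.04, 2.14, 1.51, 1.03, 2.62] [-1.09, 0.28, 2.14, 1.65, 1.03, 2.34] [-1.37, 0.02, 2.32, 1.41, 1.23, 2.42]
   50 [-0.0, -0.0, 1.0] [-1.14, 0.25, 1.9, 1.29, 1.36, 2.6] [-1.14, 0.45, 1.9, 1.34, 1.31, 2.4] [-1.37, 0.33, 1.96, 1.18, 1.49, 2.41]
   70 [-0.0, -0.0, 1.0] [-1.11, 0.47, 1.61, 1.12, 1.64, 2.56] [-1.11, 0.64, 1.61, 1.12, 1.57, 2.41] [-1.29, 0.61, 1.55, 1.02, 1.73, 2.42]
25.0 pick [0.12, -0.26, 2.3, -0.36, 0.77, 2.4] [0.05, 0.04, 2.26, -0.47, 0.51, 2.49] [0.05, -0.09, 2.25, -0.38, 0.63, 2.39] [0.05, -0.34, 2.13, -0.27, 0.99, 2.22] [0.05, -0.38, 2.06, -0.25
[... 1206 characters left out ...]
2, 1.65, 2.51]
35.0 pick [0.23, -0.29, 2.41, -0.67, 0.66, 2.76] None [0.12, -0.11, 2.34, -0.74, 0.51, 2.77] [0.12, -0.4, 2.23, -0.46, 0.85, 2.41] [0.12, -0.45, 2.16, -0.42, 0.96, 2.35]
   0 [-0.0, 0.0, 1.0] [-0.77, -0.17, 2.17, 0.91, 0.31, -2.63] [-0.77, 0.04, 2.22, 1.8, 0.25, 2.73] [-0.87, -0.46, 2.46, 1.0, 0.39, -2.77]
   30 [-0.0, 0.0, 1.0] None [-1.01, 0.17, 2.08, 1.3, 0.84, 2.73] [-1.24, -0.14, 2.22, 1.11, 1.07, 2.84]
   50 [-0.0, 0.0, 1.0] [-1.07, 0.17, 1.84, 1.03, 1.25, 2.83] [-1.07, 0.33, 1.88, 1.1, 1.15, 2.64] [-1.26, 0.16, 1.92, 0.99, 1.36, 2.67]
   70 [-0.0, -0.0, 1.0] [-1.06, 0.37, 1.59, 0.92, 1.53, 2.69] [-1.06, 0.51, 1.62, 0.94, 1.42, 2.55] [-1.21, 0.44, 1.57, 0.86, 1.61, 2.57]
```

```bash
echo "TILT=np.radians(25); RP=tool(azp,np.pi/2-TILT,-1); RF=tool(azf+np.radians(55),TILT,1)" >> h.py
python3 - <<'E'
from h import *
T=tcp(NECK,RP); move_linear(T-.09*RP[:,2],RP,vel=.15)
print('stop',move_linear(T,vel=.09,force_limit=10), read_ee_pos()-T)
move_gripper(0.0); print('gap',read_finger_gap(),'F',np.round(read_contact_force(),2),read_t())
E
```

```text
stop False [0.00030996 0.0001778  0.00049677]
gap 0.026777483262590204 F [-0.05 -0.63 -0.04] 11.2417
```

The gap is now 26.8 mm, which fits the 28 mm neck. I'll lift a little and check.

Run:
```python
from h import *
T=tcp(NECK,RP); move_linear(T+up*.24,vel=.13); print('gap',read_finger_gap(),'F',np.round(read_contact_force(),2),read_t())
for n in("top","scene"):
    p,d=read_camera(n); np.savez(n+"3.npz",p=p,d=d); cv2.imwrite(f"pics/{n}3.png",p[:,:,::-1])
```

```text
gap 0.027559258134108023 F [-0.19 -0.36 -3.68] 13.2417
```

View pics/scene3.png

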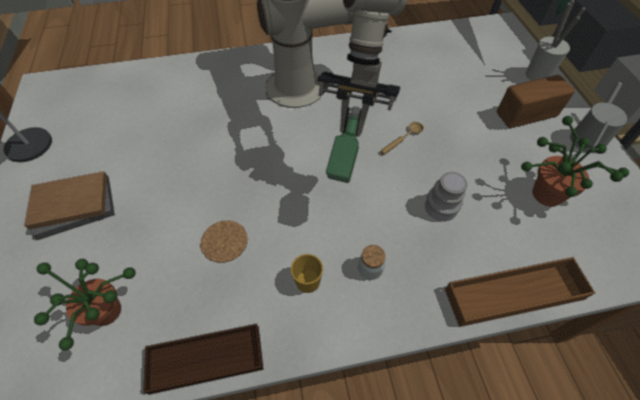

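Run:
```python
from h import *
R=read_tool_rot(); G=read_ee_pos()-(.019+DT)*R[:,2]; print('G',G)
for n in("top","scene"):
    z=np.load(n+'3.npz'); p,d=z['p'],z['d']; h=cv2.cvtColor(p,cv2.COLOR_RGB2HSV)
    g=(h[...,0]>50)&(h[...,0]<95)&(h[...,1]>90); g=big(g,(220,100,400,300)); P=cloud(n,d,g); P=P[P[:,2]>.1]
    L=P-G; s=L@AX; t=L@[-AX[1],AX[0],0]
    for a in np.arange(-.15,.03,.015):
        k=(s>=a)&(s<a+.015)
        if k.sum()>3: print(n,f"{a:.3f} n{k.sum()} t {t[k].min():.4f} {t[k].max():.4f} z {L[k,2].min():.4f} {np.percentile(L[k,2],90):.4f}")
```

```text
G [0.47443147 0.07759463 0.2682768 ]
top -0.135 n128 t -0.0274 0.0267 z -0.0334 -0.0224
top -0.120 n167 t -0.0278 0.0275 z -0.0484 -0.0167
top -0.105 n173 t -0.0284 0.0278 z -0.0544 -0.0099
top -0.090 n169 t -0.0275 0.0277 z -0.0251 -0.0036
top -0.075 n176 t -0.0279 0.0274 z -0.0331 0.0030
top -0.060 n185 t -0.0279 0.0275 z -0.0376 0.0083
top -0.045 n190 t -0.0269 0.0278 z -0.0327 0.0074
top -0.030 n128 t -0.0239 0.0256 z -0.0352 0.0050
top -0.015 n88 t -0.0173 0.0138 z -0.0082 0.0104
top -0.000 n22 t -0.0152 0.0086 z 0.0018 0.0132
scene -0.060 n13 t -0.0255 -0.0088 z 0.0050 0.0104
scene -0.045 n26 t -0.0169 0.0104 z 0.0017 0.0096
scene -0.030 n23 t -0.0141 0.0118 z -0.0021 0.0055
```

The scene view shows the bottle held at the neck, with its body at (343,155). The top face slopes about 22°, so the foot sagged in the grip. I'll measure the tilt, move above the coaster with it allowed for, and re-measure there.

```bash
cat >> h.py <<'E'
def green(n,p,box=(150,60,520,330)):
    h=cv2.cvtColor(p,cv2.COLOR_RGB2HSV); return big((h[...,0]>50)&(h[...,0]<95)&(h[...,1]>90),box)
E
python3 - <<'E'
from h import *
R=read_tool_rot(); G=read_ee_pos()-(.019+DT)*R[:,2]
p,d=read_camera("top"); P=cloud("top",d,green("top",p,(220,100,400,300))); L=P-G; s=L@AX; t=L@[-AX[1],AX[0],0]
k=(s<-.055)&(s>-.13)&(np.abs(t)<.022)&(L[:,2]>-.03); 
for i in range(3):
    c=np.polyfit(s[k],L[k,2],1); r=np.abs(L[:,2]-np.polyval(c,s)); k&=r<.004
c2=np.polyfit(t[k],(L[k,2]-np.polyval(c,s[k])),1)
phi=np.arctan(c[0]); print('sag deg',np.degrees(phi),'roll',np.degrees(np.arctan(c2[0])),k.sum(),'face offset at G perp',c[1]*np.cos(phi),'gap',read_finger_gap())
f=lambda q: None if q is None else np.round(q,2).tolist()
b=R.T@(np.cos(phi)*AX+np.sin(phi)*up)
print(f(read_qpos()))
for off in(0,30,50,70):
    Rf=tool(azf+np.radians(off),TILT+phi,1); print(off,(Rf@b).round(3),*[f(solve_ik(tcp(COA+up*(.137+h),Rf)-bk*Rf[:,2],Rf)) for h,bk in((.1,0),(0,0),(0,.12))])
E
```

```text
sag deg 23.059356674989644 roll -0.18433410979489354 676 face offset at G perp 0.026622353238297522 gap 0.0275004212730694
[0.05, -0.37, 2.07, -0.25, 1.07, 2.2]
0 [ 0.001 -0.     1.   ] [-0.74, -0.11, 2.01, 0.35, 0.55, -2.07] [-0.74, 0.05, 2.08, 0.55, 0.35, -2.3] [-0.8, -0.34, 2.22, 0.4, 0.59, -2.16]
30 [0.001 0.    1.   ] [-0.93, -0.0, 1.91, 0.76, 0.93, -2.93] None None
50 [0.001 0.001 1.   ] None [-0.98, 0.28, 1.82, 0.85, 1.07, 2.89] [-1.13, 0.09, 1.84, 0.77, 1.29, 2.92]
70 [0.001 0.001 1.   ] [-0.98, 0.31, 1.55, 0.73, 1.46, 2.82] [-0.98, 0.43, 1.61, 0.75, 1.32, 2.7] [-1.11, 0.33, 1.56, 0.7, 1.52, 2.72]
```

```bash
cat >> h.py <<'E'
def tiltmeas(G):
    # green body points held upright-ish, both cameras: silhouette axis via rays
    out={}
    for n in("top","scene"):
        p,d=read_camera(n); np.savez(n+"4.npz",p=p,d=d); cv2.imwrite(f"pics/{n}4.png",p[:,:,::-1])
E
python3 - <<'E'
from h import *
phi=np.radians(23.06); Rf=tool(azf+np.radians(70),TILT+phi,1)
T=tcp(COA+up*(.137+.1),Rf)
try: move_linear(T,Rf,vel=.13)
except IKError as e: print('IK',e)
print(read_ee_pos()-T,'gap',read_finger_gap(),read_t(),np.round(read_contact_force(),2))
tiltmeas(0)
E
```

```text
[0.000122   0.00034466 0.0002205 ] gap 0.02762187046594639 16.2833 [ 0.08 -0.27 -3.64]
```

View pics/scene4.png

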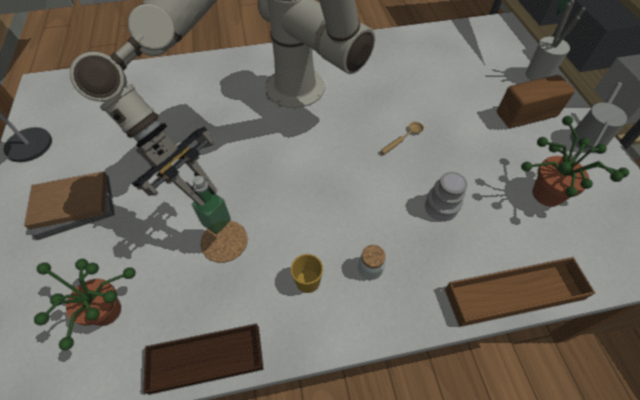

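View pics/top4.png

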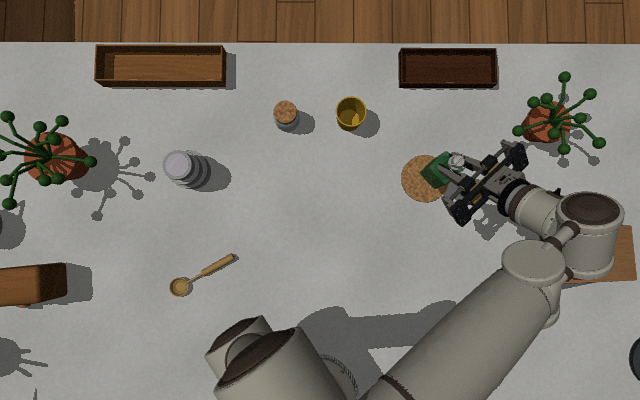

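The bottle hangs above the coaster (scene: body at (212,212), stopper at (200,183)). I'll measure its tilt by fitting planes to its faces and comparing the axis with a projected vertical.

```bash
cat >> h.py <<'E'
def proj(n,P):
    f,cx,cy,E=cam(n); c=(np.atleast_2d(P)-E[:3,3])@E[:3,:3]; return c[:,:2]/c[:,2:]*f+[cx,cy]
def faces(n,p,d,box,hz):
    g=green(n,p,box); P=cloud(n,d,g); print(n,len(P),'z range',P[:,2].min(),P[:,2].max())
    rng=np.random.default_rng(0); rem=P[(P[:,2]<hz)]
    for _ in range(3):
        if len(rem)<40: break
        best=None
        for i in range(600):
            q=rem[rng.choice(len(rem),3,False)]; nn=np.cross(q[1]-q[0],q[2]-q[0]); l=np.linalg.norm(nn)
            if l<2e-4: continue
            m=np.abs((rem-q[0])@(nn/l))<.0025
            if best is None or m.sum()>best.sum(): best=m
        q=rem[best]; c=q.mean(0); nn=np.linalg.svd(q-c)[2][2]; nn*=np.sign(nn@(cam(n)[3][:3,3]-c))
        print('  face n',len(q),'c',c.round(4),'normal',nn.round(3),'elev deg',np.degrees(np.arcsin(nn[2])).round(1),'az',np.degrees(np.arctan2(nn[1],nn[0])).round(1)); rem=rem[~best]
E
python3 - <<'E'
from h import *
R=read_tool_rot(); G=read_ee_pos()-(.019+DT)*R[:,2]; print('G',G,'tool y az',np.degrees(np.arctan2(R[1,1],R[0,1])))
for n,box in(("scene",(160,160,260,250)),("top",(400,130,490,210))):
    z=np.load(n+"4.npz"); faces(n,z['p'],z['d'],box,G[2]-.04)
    p=z['p'].copy()
    for h in(-.137,-.037,-.019,.05):
        q=proj(n,G+up*h)[0]; cv2.circle(p,tuple(int(round(v)) for v in q),1,(255,0,0),-1)
    x0,y0,x1,y1=box; cv2.imwrite(f"pics/{n}5.png",cv2.resize(p[y0:y1,x0:x1,::-1],None,fx=6,fy=6,interpolation=cv2.INTER_NEAREST))
E
```

```text
G [ 0.58109713 -0.29590965  0.24318893] tool y az 133.01697501316102
scene 300 z range 0.20212490263916127 0.26191835895868365
top 441 z range 0.11679244765576269 0.2597112400094568
  face n 171 c [ 0.5614 -0.2733  0.1689] normal [-0.665  0.747  0.016] elev deg 0.9 az 131.7
  face n 37 c [ 0.6006 -0.2739  0.1918] normal [0.759 0.65  0.045] elev deg 2.6 az 40.6
```

View pics/scene5.png

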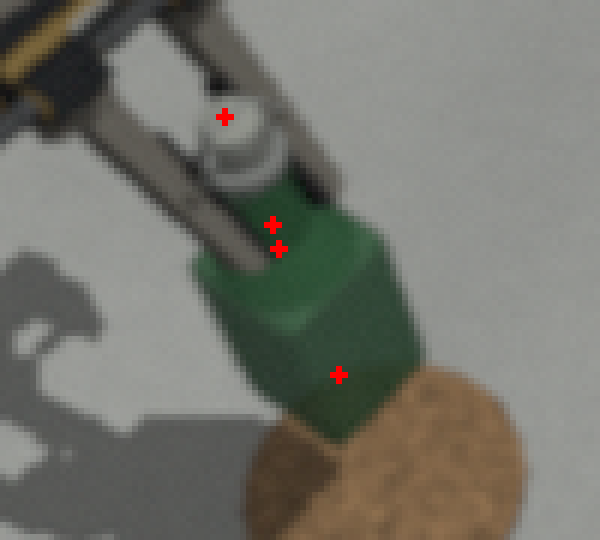

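View pics/top5.png

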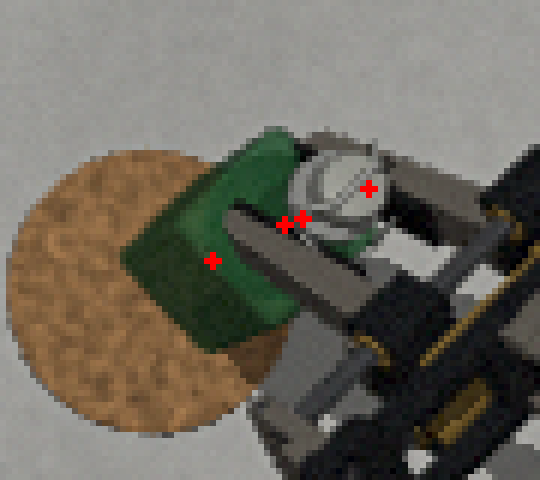

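Both views show the bottle close to vertical, with the projected vertical (red) passing through the stopper. The visible side faces read 0.9° and 2.6°, but the second fit is weak. The scene mask missed the dark faces, so I'll refit it.

```bash
cat >> h.py <<'E'
def green(n,p,box=(150,60,520,330)):
    h=cv2.cvtColor(p,cv2.COLOR_RGB2HSV); return big((h[...,0]>45)&(h[...,0]<100)&(h[...,1]>50),box)
E
python3 - <<'E'
from h import *
R=read_tool_rot(); G=read_ee_pos()-(.019+DT)*R[:,2]
for n,box in(("scene",(160,160,260,250)),("top",(400,130,490,210))):
    z=np.load(n+"4.npz"); faces(n,z['p'],z['d'],box,G[2]-.043)
E
```

```text
scene 928 z range 0.11580116080704528 0.26384082738446435
  face n 352 c [ 0.6045 -0.2776  0.1607] normal [ 0.741  0.671 -0.013] elev deg -0.7 az 42.2
  face n 145 c [ 0.6053 -0.3107  0.163 ] normal [ 0.696 -0.718 -0.003] elev deg -0.2 az -45.9
top 556 z range 0.113256541134509 0.26663025263114803
  face n 232 c [ 0.5624 -0.2718  0.1617] normal [-0.677  0.736  0.003] elev deg 0.2 az 132.6
```

Now three clean faces give tilts of -0.7°, -0.2° and 0.2°, and their centres put the axis within about 2 mm of the coaster centre. I'll lower it: quickly at first, then slowly with a force stop.

Run:
```python
from h import *
T=read_ee_pos(); move_linear(T-up*.085,vel=.08); hold(.3); f0=read_contact_force()
T1=read_ee_pos(); r=move_linear(T1-up*.022,vel=.012,force_limit=2.0); T2=read_ee_pos()
print('contact',r,'foot z est',T2[2]-(T[2]-.106),'F',np.round(read_contact_force()-f0,2),read_t(),'gap',read_finger_gap())
for n in("scene","top"):
    p,d=read_camera(n); np.savez(n+"6.npz",p=p,d=d); cv2.imwrite(f"pics/{n}6.png",p[:,:,::-1])
R=read_tool_rot(); G=T2-(.019+DT)*R[:,2]
for n,box in(("scene",(160,160,260,265)),("top",(400,130,490,210))):
    z=np.load(n+"6.npz"); faces(n,z['p'],z['d'],box,G[2]-.043)
```

```text
contact True foot z est 0.007336186221060748 F [-1.56 -2.2   8.82] 19.0167 gap 0.027736001453919544
scene 735 z range 0.018763333102654767 0.16510423274948915
  face n 279 c [ 0.6046 -0.2781  0.0626] normal [ 0.746  0.665 -0.012] elev deg -0.7 az 41.7
  face n 114 c [ 0.6029 -0.3131  0.0618] normal [ 0.68  -0.733 -0.   ] elev deg -0.0 az -47.1
top 428 z range 0.013402279529575623 0.167742975881359
  face n 180 c [ 0.5626 -0.2716  0.0625] normal [-0.675  0.738  0.004] elev deg 0.2 az 132.5
```

Contact came at an estimated foot height of 7 mm (6 mm expected) and the tilt is under 1°. I'll release and retreat along the tool.

Run:
```python
from h import *
R=read_tool_rot(); move_gripper(.09); T=read_ee_pos(); print(read_finger_gap(),np.round(read_contact_force(),2))
move_linear(T-.13*R[:,2],vel=.12); hold(.3); print(read_t(),read_ee_pos())
for n in("scene","top"):
    p,d=read_camera(n); np.savez(n+"7.npz",p=p,d=d); cv2.imwrite(f"pics/{n}7.png",p[:,:,::-1])
for n,box in(("scene",(160,160,260,265)),("top",(400,130,490,210))):
    z=np.load(n+"7.npz"); faces(n,z['p'],z['d'],box,.1)
    for nm,bx in dict(scene=dict(cup=(285,245,330,300),jar=(355,240,390,285),tin=(420,165,475,225)),top=dict(cup=(330,90,370,135),jar=(268,95,302,133),tin=(158,145,210,190),spoon=(165,245,245,300)))[n].items():
        k=np.zeros((400,640),bool);k[bx[1]:bx[3],bx[0]:bx[2]]=1
        for f in(n+"0.npz",n+"7.npz"):
            Q=cloud(n,np.load(f)['d'],k); zt=Q[:,2].max(); Q=Q[Q[:,2]>(zt-.01 if nm!='spoon' else .01)]; print(n,nm,Q.mean(0).round(3))
```

```text
0.08981647715205596 [-1.17 -0.15 -0.07]
21.6667 [ 0.54335242 -0.32885356  0.19781796]
scene 798 z range 0.015751790612552274 0.1643215825858937
  face n 273 c [ 0.6042 -0.2785  0.0608] normal [ 0.745  0.667 -0.004] elev deg -0.2 az 41.8
  face n 116 c [ 0.603  -0.3129  0.0611] normal [ 0.689 -0.725 -0.002] elev deg -0.1 az -46.5
scene cup [ 0.743 -0.091  0.085]
scene cup [ 0.743 -0.09   0.085]
scene jar [0.743 0.079 0.086]
scene jar [0.743 0.079 0.086]
scene tin [0.6   0.336 0.127]
scene tin [0.6   0.336 0.127]
top 578 z range 0.015290143570147796 0.17174663986469785
  face n 170 c [ 0.5619 -0.272   0.0607] normal [-0.674  0.738 -0.001] elev deg -0.1 az 132.4
top cup [ 0.745 -0.09   0.084]
top cup [ 0.746 -0.089  0.083]
top jar [0.742 0.08  0.084]
top jar [0.742 0.08  0.084]
top tin [0.598 0.338 0.126]
top tin [0.598 0.337 0.126]
top spoon [0.329 0.294 0.016]
top spoon [0.329 0.294 0.016]
```

View pics/scene7.png

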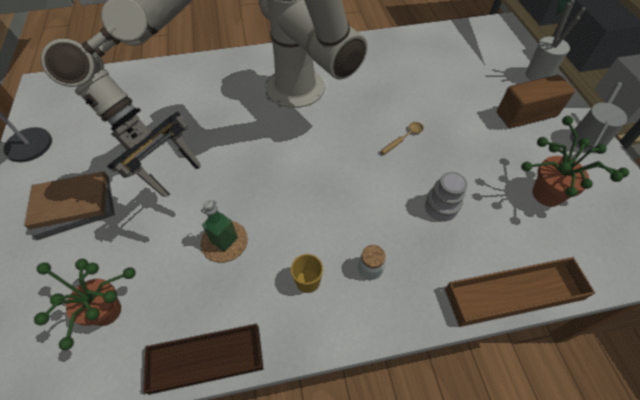

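View pics/top7.png

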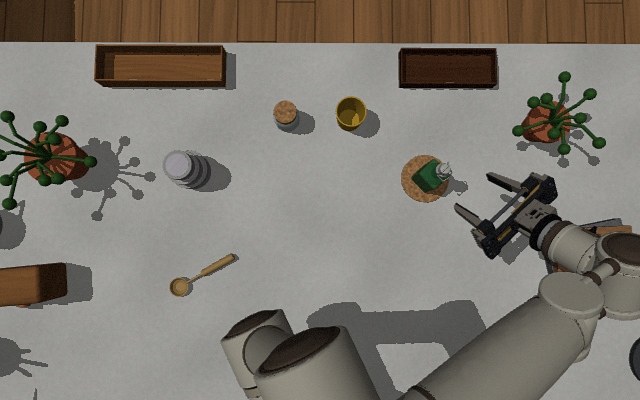

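The bottle stands upright on the coaster (scene: about (218,232); top: (432,175)), the gripper is clear at about (165,165) in the scene view, and nothing else has moved.

```bash
python3 -c "
from plant import *
job_done(); print(read_t())"
```

```text
the job is handed in; nothing more can be done
the job is handed in; nothing more can be done
```

The bottle is standing upright on the cork coaster, released, with the gripper backed well clear. I handed the job in at about 22 s of the 42 s allowed. I gripped the neck, lifted and turned the bottle over the coaster, lowered it until a force stop, opened the fingers and retreated.

**Last checks:**
- **Tilt:** the three visible side faces measure within 0.2° of vertical.
- **Centring:** from the face positions, the bottle's centre is within about 2 mm of the coaster's centre.
- **Contact:** touchdown came at an estimated foot height of 7 mm, against 6 mm for the coaster's top. The force there was about 9 N.
- **Other objects:** the top of the tower, the cup, jar and spoon all measure within about 1 mm of where they started. I measured only the top of the tower, not each tin.

**What went wrong or disagreed:**
- **First grasp missed:** the fingers closed on nothing. Both cameras showed the fingertips about 36 mm short of the reported tool position, along the tool axis. I corrected for that, and the second grasp held with a 27 mm gap on the 28 mm neck.
- **Grip let the foot sag:** the foot dropped about 23° on lifting. I measured the sag and allowed for it when turning the bottle upright.

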